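Stow the fallen glue bottle and the fence stop in the saw caddy

ROBOT

A 6-joint arm with a two-finger parallel gripper is mounted at the origin on a cart in front of the work surface, level with it; the furniture and walls round the work are solid. World frame = base frame: x ahead of the robot, y to its left, z up, the work surface at z = 0. Lengths are in m, angles in rad, forces in N, time in s.
With the tool pointing down it reaches from about 0.275 to 0.875 m from the base axis. Payload 12.5 kg.
Tool frame: the origin (TCP) lies at the very end of the fingers, on their centre line; the grasp point (between the pads) lies 19 mm behind it; z points along the fingers, y is the line along which they close (so a half turn about z gives the same grasp; the last joint's range is limited). The gripper opens to 85 mm and grips with 20 to 120 N. Pads are 22 mm wide; open, the fingers measure 114 mm over their backs; the gripper's body (76 mm by 85 mm) begins 54 mm behind the grasp point. The pads swing forward as they close: fully open they stand 13 mm farther back than shut.
Start: joints at [1.154, 0.351, 1.652, -0, 1.139, -0.085], TCP at [0.179, 0.52, 0.202] pointing down, gripper open.
Joint ranges: [-2.75, 2.75], [-0.79, 2.1], [0.01, 2.65], [-1.57, 4.71], [0.07, 3.14], [-2.87, 2.87]. Speed limits (rad/s): [2.22, 2.22, 2.79, 3.14, 3.14, 3.14].

INTERFACE

Orientations are given as a 3x3 rotation matrix whose columns are the frame's x, y, z axes.
In Python, from bench import manip gives the robot as it stands. Calls block until the motion is done:
- manip.move_ptp(position, orientation): joint-space move of the TCP to a pose.
- manip.move_l(position, attitude=None, max_speed=0.15): straight line of the TCP; attitude=None keeps the orientation; max_speed is the mean speed in m/s.
- manip.move_j(angles): joint-space move.
- manip.set_gripper(opening, effort=None): opening from 0.0 (shut) to 1.0 (fully open); effort is the grip in N (None keeps the last); returns when the fingers have stopped.
- manip.dwell(seconds).
- manip.inverse_kinematics(position, orientation): joint angles nearest the present ones, or None.
- manip.grab_frame(name): name is "side" or "top" or "wrist"; returns (picture, depth): 420x560x3 uint8, red, green, blue; 420x560 float32, m along the optical axis (not along the pixel's ray), 0 where there is no reading.
- manip.get_calibration(name): a dict with "camera_matrix" (3x3 intrinsics, pixels), "k1" (the pictures are not rectified: a ray, as slopes to the right and down, at radius r is drawn at 1 + k1 r^2 times it, then the intrinsics apply), "R" (3x3) and "t" (3): a world point X has camera coordinates R X + t. Camera axes: x right, y down, z forward; pixel columns grow to the right and rows downward; lengths in m; the calibration is good to about 2 mm. A picture is of the moment at which its call begins: read the wrist's pose just before it. get_calibration takes no time and is no camera call; for the wrist camera it gives the pose at the moment of the call.
A pose or a line that the arm cannot do raises manip.Unreachable and nothing moves.
- manip.sign_off(): hands the job in; it is judged then, once.
Trained networks look in the newest picture that a camera, given by its name, has taken for a name from the list of things; names that differ only in an ending like _2 or _b are one class to them, and where a whole thing is asked for, a point or a joint stands for the part that bears it (a point fixed in the world has none). Each returns a list of dicts, best first, with "confidence" (0 to 1); they miss things now and then, are a little off and sometimes report something else, mostly with a low value. They report only what shows in the picture. A call takes as long as a camera call. They do not tell look-alikes from the thing itself.
- manip.look_for(camera, name): "at" ([x, y, z] in m, in world coordinates, good to about 4 mm: the middle of the surface that is visible of it).
Readings, each from a call of its own:
- manip.current_time(): time.
- manip.current_qpos(): joint angles.
- manip.current_joint_vel(): joint speeds.
- manip.current_joint_torque(): joint torques, N m.
- manip.current_ee_pos(): TCP position.
- manip.current_tcp_rot(): TCP orientation.
- manip.current_force(): force on the tool from outside, world axes, zero at the start.
- manip.current_ft_torque(): the same for the moment, N m.
- manip.current_grip_width(): opening from 0.0 (shut) to 1.0 (fully open).
- manip.current_grip_force(): force on a finger pad.
Only numpy, scipy, OpenCV 4.12 (cv2) and the standard library are available. Lean on these libraries where they do the work, as an engineer would, in place of code of your own. Each camera call takes 0.05 s, during which the arm holds its last target. There are 200 camera calls.

TASK

Stow the glue bottle and the spare fence stop in the plywood caddy, the tall one at the back first so that you never reach across it. The bottle has fallen over: stand it upright on the table and let go, then take it again from above, set it in the caddy's lane and push it fully back so that its neck sits in the forked keeper. Then stand the fence stop, knob up, flat on the lane's floor in front of the bottle, and leave the other tools where they are.

Things in the scene. Friction and masses are not known exactly. Their poses are not given: they have to be found in the camera images.
- glue_bottle: white glue bottle, orange cap and nozzle, 190 mm tall, 0.2 to 0.41 kg, rigid. Origin: centre of its base; z runs to the nozzle. Body 62 mm diameter up to 118 mm from the base, shoulder narrowing to 25 mm at 156 mm, cap (the neck) 30 mm diameter from 156 to 177 mm, nozzle 12 mm to 190 mm. It starts lying on the table (axis 31 mm up), nozzle roughly to -y, left or right of the caddy
- stop_block: spare fence stop, 54 x 60 x 66 mm, 0.28 kg: white metal block (x -13 to +27 mm, y -30 to +30, 26 mm high) with a lug at x -27 to -13, y +12 to +30, and a black star knob, 38 mm diameter, 50 to 66 mm high, on a thin stud at x = +7, y = -8 mm. Origin: middle of the 54 x 60 mm outline on its underside, z up. It starts standing on its underside, on the other side of the caddy from the bottle
- caddy: plywood caddy fixed to the table. Origin on the table under the lane's centre; x along the lane from front to back, y left, z up. Lane floor 10 mm above the table, 74 mm wide between rails (tops 28 mm above the table), from the front lip (inner face x = -87 mm, top 26 mm up) to the back board (face x = +87 mm, 242 mm high). A pencil tray 20 mm high lies right of it (y -46 to -90 mm)
- lane_front (a point): point on the lane floor (10 mm above the table) at x = -23 mm of the caddy, axes as the caddy's: a bottle set upright here is clear of the keeper and leaves 33 mm to the front lip, room for closed fingers that push it back
- neck_keeper (a point): middle of the notch in the forked plate at the back, x = +56 mm of the caddy, 173 mm above the table (plate 173 to 182 mm). Notch 42 mm wide, open to the front, rounded prong tips at x = +40 mm; the bottle's body slides in below the plate, its neck between the prongs. Cheeks beside the lane from x = +45 mm back carry the plate, so a hand that holds the bottle cannot go in there
- bottle_home (a point): point on the lane floor at x = +56 mm of the caddy: where the centre of the bottle's base is when the bottle touches the back board. Axes as the caddy's
- front_bay (a point): point on the lane floor at x = -31 mm of the caddy, axes as the caddy's: middle of the 113 mm of lane left in front of the bottle once it is home, where the fence stop belongs: anywhere flat on the floor there will do (nearer the lip leaves the hand more room before the bottle), its sides about parallel to the lane, any way round, else it does not fit between the rails
- push_block: bystander: push block with a beech grip, 200 x 81 x 84 mm, right of the work; origin: centre of its underside
- try_square: bystander: try square, 210 x 141 x 20 mm, behind the work on the left; origin: centre of its underside
- sanding_block: bystander: sanding block, 112 x 62 x 34 mm, far left; origin: centre of its underside
Not all that is in view belongs to the job. There is more than one size of the stop_block; the job needs the smallest.

How it is judged:
On the way, in this order (a step that is already met when the one before it is completed fails the run):
1. the glue bottle stands upright on the table top, let go, outside the caddy (angle between glue_bottle's own z axis and vertical below 0.08 rad and height (world z) of glue_bottle below 0.005 m and contact force between glue_bottle and the arm below 0.1 N and contact force between glue_bottle and the fingers below 0.1 N and linear speed of glue_bottle below 0.03 m/s), for 0.2 s.
2. the bottle stands upright at the back of the lane, its neck in the keeper (angle between glue_bottle's own z axis and vertical below 0.08 rad and x of glue_bottle in the frame of bottle_home above -0.012 m and horizontal distance between glue_bottle and bottle_home below 0.016 m and z of glue_bottle in the frame of bottle_home below 0.005 m), for 0.2 s.
3. the fence stop stands flat on the lane's floor in front of it (angle between stop_block's own z axis and vertical below 0.08 rad and horizontal distance between stop_block and front_bay below 0.034 m and z of stop_block in the frame of front_bay below 0.005 m), for 0.2 s.
At the end, for the whole second after the job is handed in: the bottle stands upright on the lane's floor within 12 mm of the back board, neck in the keeper; the fence stop stands knob up on the lane's floor in front of it, its middle within 34 mm of the bay's middle; both upright within 0.08 rad, let go and at rest (all of step 2 and all of step 3 and linear speed of each of glue_bottle, stop_block below 0.02 m/s); the robot touches nothing.
It fails at once if a bystander tool is moved more than 30 mm (distance of any of push_block, try_square, sanding_block from where it was at the start of the episode above 0.03 m).
It also fails if it takes over 72 s, if anything falls off the work surface, if the arm or the gripper's body presses on something with over 40 N, if the wrist force passes 120 N, or if a joint passes its speed limit or range.

## Working session

There is one attempt and no reset: what is moved stays moved. The work goes in short steps, each a Python script; the robot and the scene stay as the last script left them, time stands still between calls to the robot, and variables do not carry over. Pictures are saved under pics/ and viewed, at most 10 in all, crops included, and the job is handed in when it is done.

```bash
ls; mkdir -p pics
python3 - <<'E'
from bench import manip as m
import cv2,numpy as np
ims=[]
for c in("top","side"):
    p,d=m.grab_frame(c); np.savez(f"pics/{c}0.npz",p=p,d=d); ims.append(p)
    for n in("glue_bottle","stop_block","caddy","neck_keeper","push_block","try_square","sanding_block"):
        print(c,n,[(np.round(r["at"],3).tolist(),round(r["confidence"],2)) for r in m.look_for(c,n)[:4]])
    k=m.get_calibration(c);print(k)
    cv2.imwrite(f"pics/{c}0.png",p[:,:,::-1])
print(m.current_time())
E
```

```text
pics
top glue_bottle [([0.517, -0.34, 0.057], 0.89)]
top stop_block [([0.423, 0.216, 0.041], 0.84), ([0.592, 0.478, 0.04], 0.75), ([0.553, 0.251, 0.022], 0.53)]
top caddy [([0.649, -0.092, 0.013], 0.75)]
top neck_keeper [([0.65, -0.089, 0.011], 0.56)]
top push_block [([0.696, -0.329, 0.016], 0.84), ([0.649, -0.088, 0.012], 0.25)]
top try_square [([0.829, 0.204, 0.014], 0.77)]
top sanding_block [([0.443, 0.387, 0.031], 0.88)]
{'camera_matrix': array([[461.96721325,   0.        , 281.59594953],
       [  0.        , 461.96721325, 212.00498183],
       [  0.        ,   0.        ,   1.        ]]), 'k1': 0.041546832766514274, 'R': array([[-2.40128552e-02, -9.99705203e-01, -3.59011069e-03],
       [-9.83370957e-01,  2.42668451e-02, -1.79979666e-01],
       [ 1.80013729e-01, -7.91415082e-04, -9.83663779e-01]]), 't': array([0.08588104, 0.59135173, 1.51000196])}
side glue_bottle [([0.531, -0.317, 0.051], 0.79), ([0.648, -0.064, 0.031], 0.29)]
side stop_block [([0.614, 0.486, 0.041], 0.94), ([0.437, 0.226, 0.037], 0.88), ([0.565, 0.257, 0.026], 0.61)]
side caddy [([0.65, -0.064, 0.027], 0.75)]
side neck_keeper [([0.648, -0.066, 0.029], 0.72)]
side push_block [([0.668, -0.346, 0.014], 0.64)]
side try_square [([0.71, 0.223, -0.0], 0.66)]
side sanding_block [([0.646, -0.064, 0.028], 0.63), ([0.452, 0.393, 0.031], 0.61), ([0.53, -0.316, 0.053], 0.52)]
{'camera_matrix': array([[421.94850574,   0.        , 276.48632678],
       [  0.        , 421.94850574, 203.600494  ],
       [  0.        ,   0.        ,   1.        ]]), 'k1': -0.10049587138156178, 'R': array([[-0.84381631,  0.53660303,  0.00558715],
       [ 0.46167806,  0.73122419, -0.50215989],
       [-0.27354598, -0.42115125, -0.86475674]]), 't': array([ 0.45067548, -0.24623943,  1.41841899])}
0.8
```

View pics/top0.png

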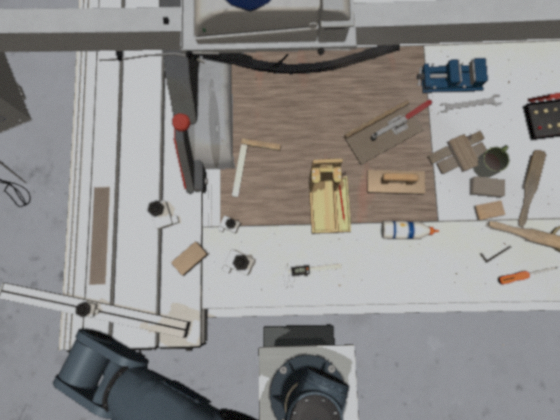

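View pics/side0.png

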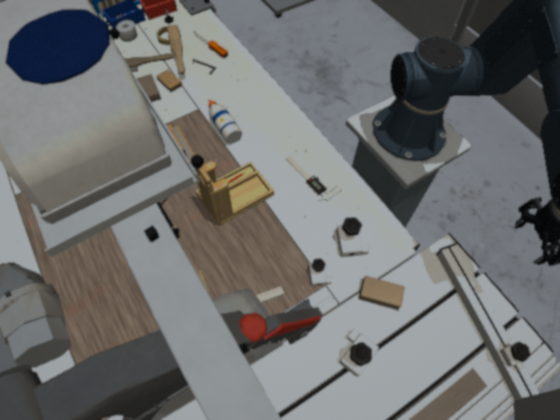

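The top view shows the bottle lying at (405,230) with its nozzle to the right, the caddy at (330,200), and the sanding block at (188,258). Stop-block candidates in the top view are (157,210), (240,262) and (231,224); there is also a knob at (85,310) on the mounted fence. The one at (231,224) looks smallest, which I'll check in a wrist close-up.

```bash
cat > h.py <<'E'
from bench import manip as m
import cv2,numpy as np
def down(yaw,tilt=None):
    "tool down, closing (y) axis at angle yaw from world +y"
    c,s=np.cos(yaw),np.sin(yaw)
    y=np.array([-s,c,0]); z=np.array([0,0,-1.]); return np.c_[np.cross(y,z),y,z]
def frame(y,z):
    y=np.array(y,float);z=np.array(z,float);y/=np.linalg.norm(y);z/=np.linalg.norm(z);return np.c_[np.cross(y,z),y,z]
def cloud(d,k):
    v,u=np.mgrid[:d.shape[0],:d.shape[1]]
    K=k["camera_matrix"]; D=np.array([k["k1"],0,0,0,0.])
    p=cv2.undistortPoints(np.stack([u,v],-1).reshape(-1,1,2).astype(np.float64),K,D).reshape(*d.shape,2)
    X=np.dstack([p*d[...,None],d]); W=(X-k["t"])@k["R"]; W[d==0]=np.nan; return W
def shot(n,c="wrist"):
    k=m.get_calibration(c); p,d=m.grab_frame(c); W=cloud(d,k)
    np.savez(f"pics/{n}.npz",p=p,W=W); cv2.imwrite(f"pics/{n}.png",p[:,:,::-1]); return p,W
def look(n,c="wrist"): return [(np.round(r["at"],3).tolist(),round(r["confidence"],2)) for r in m.look_for(c,n)[:4]]
E
python3 - <<'E'
from h import *
k=m.get_calibration("wrist"); R=m.current_tcp_rot(); p=m.current_ee_pos()
C=-k["R"].T@k["t"]; print("cam in tool",R.T@(C-p)); print("axes",(R.T@k["R"].T).round(2)); print(k["camera_matrix"])
z=np.load("pics/top0.npz"); W=cloud(z["d"],m.get_calibration("top"))
# obstacle heights: coarse max-height grid
for x in np.arange(.25,1.0,.05):
    row=[]
    for y in np.arange(.6,-.6,-.05):
        s=(abs(W[...,0]-x)<.025)&(abs(W[...,1]-y)<.025); row.append("%4d"%(1000*np.nanmax(W[...,2][s])) if s.any() else "   -")
    print("%.2f"%x,*row)
E
```

```text
cam in tool [ 0.06986293  0.00049804 -0.17162286]
axes [[-0.   -0.96 -0.28]
 [ 1.   -0.   -0.  ]
 [-0.   -0.28  0.96]]
[[337.82277951   0.         278.88040785]
 [  0.         337.82277951 209.44726423]
 [  0.           0.           1.        ]]
0.25   52  535  555  542   48    7   -2   -1   -3   -1   -2   -4   -1   -1    0   -3    2   -4   -4   -4   -2   -5   -5    1
0.30   49   51    7    9    7    7   10    6   10    8    5    7    7    8    8    9    9    7    7    7    7    7    7    6
0.35    7   10    8   10    7   13    9    9   10   10    9   12   10    9    8    7    9    7    6    7    8    7    8    7
0.40    9   11    8   35   41   34   26   95  101   37    6   19   24   11    7    8    8    8    7   11    6    7   10    9
0.45   12    8    9   39   40   42    7   94   98   41    7   11    6    9    8    8    7    9    9   10    7   11    7    6
0.50    7   10    9    7   37   41    8    8    9    6    9    8    9   33   27   16    8   62   68   67   66   46   13    9
0.55    7    8   46   43    9    8   31   70   37    9    8    8   10   33   33   26    9   60   66   66
[... 320 characters left out ...]
    7    7   10  231  245  245   26    9   87   89   90   87   20    9   10
0.75    7   10   10    7  315  318  196  192   12   13   10    7   10    6    -    7   22   21   19   21   22   23   27   58
0.80    9    7    9    5  338  352  327  724  720  720  719  719  817  785  780    9   28   27   24    8    7   27   51   56
0.85  704  702  702  703  702  703  703  785  822  834  834  827  825  823  780  702  701  702  701  701  702  701  703  677
0.90  703  703  704  703  704  702  712  785  786  585  544  528  527  547  707  703  702  702  703  702  702  703  704    7
0.95   10    9  695    8  457  462  696  715    8    7    7    8    8    9  703  695  695   42   48   62   93  103    8   12
```

Run:
```python
from h import *
for n,p in(("w_stop",(.53,.23,.2)),("w_cad",(.60,-.09,.33)),("w_bot",(.52,-.33,.22))):
    try: m.move_ptp(p,down(0))
    except m.Unreachable as e: print(n,"unreach",e); continue
    shot(n)
    for o in("stop_block","glue_bottle","caddy","neck_keeper"): print(n,o,look(o))
    print(m.current_time(), m.current_qpos().round(2))
a=[cv2.imread(f"pics/{n}.png")[:,80:480] for n in("w_stop","w_cad")]
cv2.imwrite("pics/mix.png",np.hstack(a))
```

```text
w_stop stop_block [([0.597, 0.472, 0.039], 0.86), ([0.555, 0.248, 0.028], 0.82), ([0.428, 0.225, 0.092], 0.58), ([0.623, -0.038, 0.012], 0.58)]
w_stop glue_bottle []
w_stop caddy [([0.624, -0.035, 0.012], 0.87)]
w_stop neck_keeper [([0.624, -0.035, 0.013], 0.78)]
2.7167 [ 0.33  0.4   1.58  0.    1.16 -1.24]
w_cad stop_block [([0.562, 0.236, 0.026], 0.87), ([0.44, 0.198, 0.04], 0.58)]
w_cad glue_bottle [([0.69, -0.317, 0.016], 0.66), ([0.521, -0.335, 0.053], 0.57)]
w_cad caddy [([0.67, -0.081, 0.025], 0.82)]
w_cad neck_keeper []
4.2917 [-0.22  0.37  1.32  0.    1.46 -1.8 ]
w_bot stop_block [([0.604, -0.079, 0.012], 0.19)]
w_bot glue_bottle [([0.519, -0.347, 0.054], 0.59)]
w_bot caddy [([0.608, -0.078, 0.014], 0.64)]
w_bot neck_keeper [([0.608, -0.082, 0.01], 0.7)]
5.6083 [-0.64  0.45  1.45  0.    1.24 -2.21]
```

View pics/mix.png

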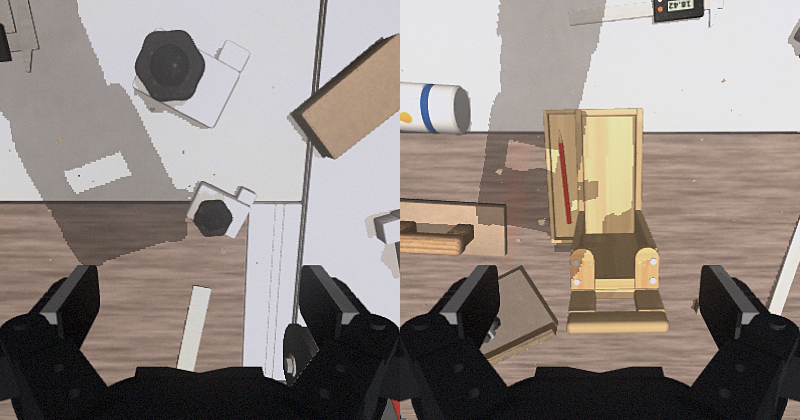

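View pics/w_bot.png

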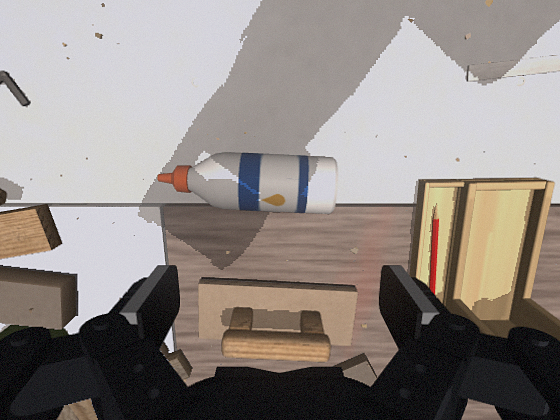

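Left crop: the small stop is at about (213,218). It is about 70 mm tall, against 95–100 mm for the candidates at (170,65) and at the right edge, so it's the right one. Right crop: caddy with its keeper at about (615,250). Bottle picture: body from 200 to 337, nozzle at 160. Next I'll fit poses from the clouds.

Run:
```python
from h import *
def L(n): z=np.load(f"pics/{n}.npz"); return z["p"].astype(int),z["W"]
def sel(W,x0,x1,y0,y1,z0,z1): return (W[...,0]>x0)&(W[...,0]<x1)&(W[...,1]>y0)&(W[...,1]<y1)&(W[...,2]>z0)&(W[...,2]<z1)
# table bias
for n,b in(("w_stop",(.45,.6,.1,.2)),("w_cad",(.55,.7,.02,.1)),("w_bot",(.40,.46,-.4,-.2))):
    p,W=L(n); print(n,"table z",np.median(W[...,2][sel(W,*b,-.03,.03)]))
p,W=L("w_bot"); s=sel(W,.44,.60,-.5,-.2,.02,.08); P=W[s]
top=P[P[:,2]>.045]; a=np.polyfit(top[:,1],top[:,0],1); print("bottle x=a*y+b",a,"y range",np.percentile(P[:,1],[0.2,2,98,99.8]),"x rng",np.percentile(P[:,0],[1,99]),"zmax",np.percentile(P[:,2],99))
for y in np.arange(-.45,-.24,.02):
    q=P[abs(P[:,1]-y)<.01]
    if len(q)>20:
        r=q[:,[0,2]]; A=np.c_[2*r,np.ones(len(r))]; c=np.linalg.lstsq(A,(r**2).sum(1),rcond=None)[0]
        print("%.2f"%y,len(q),q[:,0].min().round(3),q[:,0].max().round(3),"z",q[:,2].max().round(3),"circ",c[:2].round(4),np.sqrt(c[2]+c[0]**2+c[1]**2).round(4))
p,W=L("w_stop"); P=W[sel(W,.5,.63,.19,.31,.045,.09)]
print("knob",np.percentile(P,[1,50,99],axis=0).round(4)); c=cv2.minEnclosingCircle(P[:,:2].astype(np.float32)); print(c)
s=sel(W,.5,.63,.19,.31,.018,.040); P=W[s]; print("block",cv2.minAreaRect(P[:,:2].astype(np.float32)),np.median(P[:,2]))
g=np.zeros((120,130),np.uint8); i=((P[:,:2]-[.5,.19])*1000).astype(int); g[i[:,1].clip(0,119),i[:,0].clip(0,129)]=255
np.savez("pics/blk.npz",P=P); 
p,W=L("w_cad"); 
for nm,b in(("floor",(.5,.8,-.2,0,.004,.016)),("rails",(.5,.7,-.2,0.02,.022,.036)),("plate",(.6,.8,-.2,.02,.165,.2)),("board",(.6,.85,-.2,.02,.225,.26))):
    Q=W[sel(W,*b)]; print(nm,len(Q),np.percentile(Q,[1,99],axis=0).round(4).tolist(),"z",np.median(Q[:,2]).round(4),cv2.minAreaRect(Q[:,:2].astype(np.float32)) if len(Q)>5 else "")
G=np.full((360,480,3),0,np.uint8)
for bx,(n,r) in enumerate((("w_cad",(.52,-.2,.0,.27)),("w_stop",(.5,.19,.0,.1)))):
    p,W=L(n); sc=1500 if bx==0 else 2800
    U=((W[...,1]-r[1])*sc); V=((W[...,0]-r[0])*sc); ok=(U>=0)&(U<240)&(V>=0)&(V<360)&(W[...,2]>.006)
    o=np.argsort(W[...,2][ok]); h=(W[...,2][ok][o]/r[3]*200).clip(0,199).astype(np.uint8)
    for u,v,c in zip(U[ok][o].astype(int),V[ok][o].astype(int),h): cv2.circle(G,(u+240*bx,359-v),2,(int(c)+50,255-int(c),int(c*7)%256),-1)
cv2.imwrite("pics/map.png",G)
```

```text
w_stop table z -0.0003859417318722743
w_cad table z -0.0003492612194225301
w_bot table z -0.0003815582346879076
bottle x=a*y+b [0.0337395  0.53413612] y range [-0.45749122 -0.43919293 -0.27434583 -0.27069807] x rng [0.49413126 0.5533714 ] zmax 0.06237184326925154
-0.45 156 0.513 0.529 z 0.042 circ [0.5197 0.0362] 0.0045
-0.43 476 0.507 0.537 z 0.046 circ [0.5215 0.0307] 0.0134
-0.41 621 0.496 0.547 z 0.059 circ [0.5215 0.0396] 0.0159
-0.39 1062 0.493 0.553 z 0.062 circ [0.5234 0.0304] 0.0298
-0.37 1127 0.493 0.554 z 0.063 circ [0.5243 0.0303] 0.0308
-0.35 1151 0.493 0.555 z 0.063 circ [0.5252 0.0303] 0.031
-0.33 1111 0.494 0.557 z 0.063 circ [0.526  0.0306] 0.031
-0.31 1133 0.495 0.556 z 0.063 circ [0.527  0.0306] 0.031
-0.29 1118 0.496 0.557 z 0.063 circ [0.528  0.0307] 0.0307
-0.27 483 0.498 0.556 z 0.063 circ [0.5285 0.0311] 0.0301
knob [[0.5423 0.2262 0.0529]
 [0.5575 0.2435 0.0624]
 [0.5758 0.2609 0.066 ]]
((0.5596901774406433, 0.24386478960514069), 0.01894257590174675)
block ((0.5569902062416077, 0.2541614770889282), (0.06024808809161186, 0.05423739179968834), 64.1937026977539) 0.025203588602999306
floor 9110 [[0.5362, -0.1592, 0.0043], [0.7136, -0.038, 0.0139]] z 0.0093 ((0.6685802936553955, -0.10712308436632156), (0.15199190378189087, 0.2827930748462677), 82.53008270263672)
rails 1763 [[0.5269, -0.121, 0.0228], [0.683, -0.029, 0.0328]] z 0.0271 ((0.6130800247192383, -0.09476623684167862), (0.17304760217666626, 0.13221405446529388), 0.9716113805770874)
plate 3416 [[0.6635, -0.1182, 0.1732], [0.7197, -0.028, 0.1986]] z 0.1816 ((0.6920855045318604, -0.07278865575790405), (0.058835286647081375, 0.09264712780714035), 0.718935489654541)
board 2047 [[0.7085, -0.117, 0.2253], [0.7201, -0.028, 0.2426]] z 0.2395 ((0.7146328091621399, -0.07233847677707672), (0.012485644780099392, 0.09218861162662506), 1.3811712265014648)<stdin>:27: RuntimeWarning: overflow encountered in scalar multiply
```

View pics/map.png

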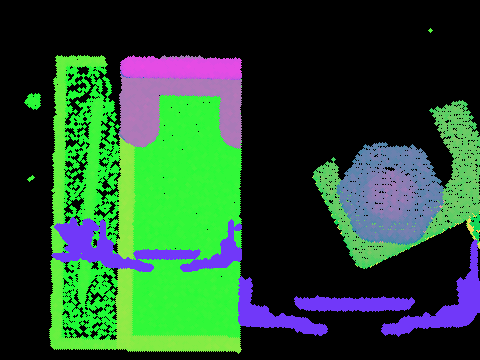

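Run:
```python
from h import *
z=np.load("pics/w_cad.npz");W=z["W"].reshape(-1,3);W=W[~np.isnan(W[:,0])]
def edge(z0,z1,x0,x1,y0,y1,ax,fn,q):
    P=W[(W[:,2]>z0)&(W[:,2]<z1)&(W[:,0]>x0)&(W[:,0]<x1)&(W[:,1]>y0)&(W[:,1]<y1)]
    o=1-ax; b=np.floor(P[:,o]/.008); pts=[(P[b==k,o].mean(),np.percentile(P[b==k,ax],q)) for k in np.unique(b) if (b==k).sum()>6]
    pts=np.array(pts); print(fn,len(pts),np.polyfit(pts[:,0],pts[:,1],1).round(4),"at mid",np.polyval(np.polyfit(pts[:,0],pts[:,1],1),pts[:,0].mean()).round(4))
edge(.225,.26,.69,.73,-.115,-.03,0,"board front x(y)",3)
edge(.170,.195,.66,.706,-.13,-.10,1,"plate right y(x)",2)
edge(.170,.195,.66,.706,-.05,-.0,1,"plate left y(x)",98)
edge(.022,.032,.55,.66,-.125,-.10,1,"R rail outer",2); edge(.022,.032,.55,.66,-.125,-.10,1,"R rail inner",98)
edge(.022,.032,.55,.66,-.05,-.02,1,"L rail inner",2); edge(.022,.032,.55,.66,-.05,-.02,1,"L rail outer",98)
edge(.02,.032,.51,.545,-.10,-.045,0,"lip inner",98)
q0=m.current_qpos(); print(q0.round(2))
u=np.array([-.042,-1,0]);u/=np.linalg.norm(u);Z=np.array([0,0,1.])
def ik(n,p,R):
    q=m.inverse_kinematics(p,R); print(n,np.round(p,2),None if q is None else np.round(q,2))
G=np.array([.5252,-.346,.031])
for t in(0,20,35):
  s,c=np.sin(np.radians(t)),np.cos(np.radians(t))
  for sg in(1,-1):
    cl=sg*np.array([1,-.042,0]); z1=-s*u-c*Z; z2=-s*Z+c*u
    ik(f"t{t} s{sg} grasp",G+.019*z1,frame(cl,z1))
    for S in((.525,-.346),(.45,-.36),(.42,-.25),(.5,-.45)): ik("   stand",np.array([*S,.08])+.019*z2,frame(cl,z2))
for a in(0,30,45,60): 
  for sg in (1,-1): ik(f"push{a} {sg}",(.55,-.0726,.055),frame((0,sg,0),(np.cos(np.radians(a)),0,-np.sin(np.radians(a))))); ik(f"   end",(.648,-.0726,.055),frame((0,sg,0),(np.cos(np.radians(a)),0,-np.sin(np.radians(a)))))
```

```text
board front x(y) 12 [-0.0179  0.7078] at mid 0.7091
plate right y(x) 7 [-0.1084 -0.0429] at mid -0.1171
plate left y(x) 7 [ 0.0987 -0.0965] at mid -0.029
R rail outer 15 [ 0.0209 -0.1328] at mid -0.1201
R rail inner 15 [ 0.0169 -0.1224] at mid -0.1122
L rail inner 15 [ 0.0252 -0.0529] at mid -0.0377
L rail outer 15 [ 0.0196 -0.0415] at mid -0.0297
lip inner 8 [-0.0136  0.5336] at mid 0.5345
[-0.64  0.45  1.45  0.    1.24 -2.21]
t0 s1 grasp [ 0.53 -0.35  0.01] [-0.66  0.72  1.56 -0.    0.86 -0.61]
   stand [ 0.52 -0.36  0.08] [-0.22  1.04  1.73  4.55  1.51  1.21]
   stand [ 0.45 -0.38  0.08] [-0.28  1.01  1.91  4.48  1.52  1.36]
   stand [ 0.42 -0.27  0.08] [-0.05  1.01  2.    4.7   1.57  1.44]
   stand [ 0.5  -0.47  0.08] [-0.42  1.04  1.73  4.36  1.44  1.23]
t0 s-1 grasp [ 0.53 -0.35  0.01] [-0.66  0.72  1.56 -0.    0.86  2.53]
   stand [ 0.52 -0.36  0.08] [-0.22  1.04  1.73  4.55  1.51 -1.93]
   stand [ 0.45 -0.38  0.08] [-0.28  1.01  1.91  4.48  1.52 -1.78]
   stand [ 0.42 -0.27  0.08] [-0.05  1.01  2.    4.7   1.57 -1.7 ]
   stand [ 0.5  -0.47  0.08] [-0.42  1.04  1.73  4.36  1.4
[... 1691 characters left out ...]
1.61]
   end [ 0.65 -0.07  0.06] [-0.3   0.69  2.16  2.77  0.77  1.69]
push30 -1 [ 0.55 -0.07  0.06] [-0.39  0.67  2.38  2.72  0.96 -1.53]
   end [ 0.65 -0.07  0.06] [-0.3   0.69  2.16  2.77  0.77 -1.45]
push45 1 [ 0.55 -0.07  0.06] [-0.34  0.5   2.29  2.58  0.46  1.84]
   end [ 0.65 -0.07  0.06] [-0.27  0.58  2.06  2.51  0.32  1.99]
push45 -1 [ 0.55 -0.07  0.06] [-0.34  0.5   2.29  2.58  0.46 -1.3 ]
   end [ 0.65 -0.07  0.06] [-0.27  0.58  2.06  2.51  0.32 -1.15]
push60 1 [ 0.55 -0.07  0.06] None
   end [ 0.65 -0.07  0.06] [-0.24  0.55  1.9   0.58  0.21 -2.35]
push60 -1 [ 0.55 -0.07  0.06] [-0.29  0.43  2.14  1.16  0.16  0.16]
   end [ 0.65 -0.07  0.06] [-0.24  0.55  1.9   0.58  0.21  0.79]
```

```bash
cat >> h.py <<'E'
CAD=np.array([.6218,-.0745,0]); CY=.019
cR=np.array([[np.cos(CY),-np.sin(CY),0],[np.sin(CY),np.cos(CY),0],[0,0,1]])
def cad(x,y,z): return CAD+cR@np.array([x,y,z])
def st(*a): print(*a,"t",round(m.current_time(),1),"p",m.current_ee_pos().round(4),"F",m.current_force().round(1),"w",round(m.current_grip_width(),3),"gf",round(float(np.max(m.current_grip_force())),1),flush=True)
E
python3 - <<'E'
from h import *
t=np.radians(27);s,c=np.sin(t),np.cos(t)
u=np.array([-.042,-1,0]);u/=np.linalg.norm(u);Z=np.array([0,0,1.]);cl=np.array([1,-.042,0])
z1=-s*u-c*Z; z2=-s*Z+c*u; R1,R2=frame(cl,z1),frame(cl,z2)
G=np.array([.5250,-.351,.031]); T=G+.019*z1
m.move_ptp(T-.09*z1,R1); m.move_l(T,max_speed=.12); st("at")
m.set_gripper(0.0,50); st("gripped")
m.move_l(T+[0,0,.14]); st("lift")
S=np.array([.48,-.33,.082])+.019*z2
q=m.inverse_kinematics(S+[0,0,.05],R2); print(np.round(q,2),m.current_qpos().round(2))
E
```

```text
at t 7.7 p [ 0.5257 -0.3429  0.0148] F [ 0.6 -0.3  0.4] w 0.996 gf 0.0
gripped t 8.1 p [ 0.5255 -0.3431  0.0152] F [-1.6 -2.1  7.2] w 0.621 gf 49.8
lift t 9.2 p [ 0.525 -0.342  0.153] F [-0.7 -0.8 -3.5] w 0.614 gf 49.7
[-0.27  0.65  1.93 -1.48  1.06  0.92] [-0.81  0.71  1.27  0.33  1.5  -0.85]
```

Run:
```python
from h import *
t=np.radians(27);s,c=np.sin(t),np.cos(t)
u=np.array([-.042,-1,0]);u/=np.linalg.norm(u);Z=np.array([0,0,1.]);cl=np.array([1,-.042,0])
z2=-s*Z+c*u; R2=frame(cl,z2)
S=np.array([.48,-.33,.082])+.019*z2
m.move_ptp(S+[0,0,.03],R2); st("pre")
p,W=shot("hold_side","side"); shot("hold_w")
a=cv2.imread("pics/hold_side.png")[60:260,120:400]; b=cv2.imread("pics/hold_w.png")
cv2.imwrite("pics/hold.png",np.hstack([cv2.resize(a,(560,400)),cv2.resize(b,(240,180))[:, :].repeat(1,0) if 0 else np.vstack([cv2.resize(b,(240,180)),np.zeros((220,240,3),np.uint8)])]))
```

```text
pre t 10.8 p [ 0.4792 -0.3473  0.1033] F [ 0.6 -0.5 -3.7] w 0.613 gf 51.4
```

View pics/hold.png

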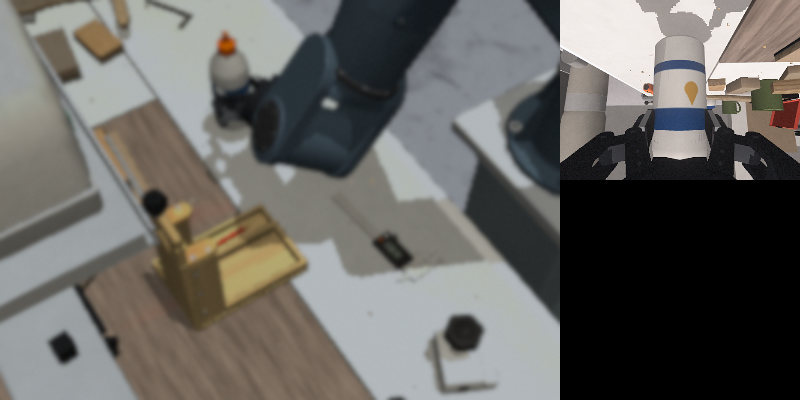

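The bottle is held upright: in the side crop its cap is at (227,42), and the wrist view shows it symmetric between the fingers. I'll lower it until it touches the table, then release.

Run:
```python
from h import *
R=m.current_tcp_rot(); p=m.current_ee_pos(); z2=R[:,2]
f0=m.current_force()[2]
m.move_l(p-[0,0,.022],max_speed=.08)
q=m.current_ee_pos()
for i in range(8):
    if m.current_force()[2]-f0>3: break
    q=q-[0,0,.002]; m.move_l(q,max_speed=.03)
st("touch"); m.set_gripper(1.0); st("open")
p=m.current_ee_pos()
m.move_l(p-.12*z2+[0,0,.02],max_speed=.15); st("back")
m.move_ptp((.45,-.33,.27),down(0)); shot("w_up"); st("look")
print(look("glue_bottle"))
z=np.load("pics/w_up.npz");W=z["W"].reshape(-1,3)
for lo,hi in((.02,.06),(.06,.118),(.15,.185),(.184,.2)):
    P=W[(W[:,2]>lo)&(W[:,2]<hi)&(abs(W[:,0]-.48)<.08)&(abs(W[:,1]+.33)<.08)]
    if len(P)>5: print(lo,hi,len(P),np.percentile(P,[2,50,98],axis=0).round(4).tolist(),cv2.minEnclosingCircle(P[:,:2].astype(np.float32)))
```

```text
touch t 12.6 p [ 0.4792 -0.348   0.0729] F [-2.4  3.6  9.4] w 0.61 gf 52.0
open t 13.0 p [ 0.479  -0.3475  0.071 ] F [-0.1 -0.   0.2] w 0.998 gf 0.0
back t 14.0 p [ 0.4833 -0.2411  0.1451] F [0.1 0.  0.7] w 1.0 gf 0.0
look t 16.8 p [ 0.45   -0.3298  0.2697] F [ 0.6  0.1 -0.4] w 1.003 gf 0.0
[([0.468, -0.334, 0.138], 0.96)]
0.02 0.06 224 [[0.4494, -0.3595, 0.0217], [0.4522, -0.3329, 0.0419], [0.4666, -0.3066, 0.0591]] ((0.46829354763031006, -0.3325009346008301), 0.02867523580789566)
0.06 0.118 536 [[0.4493, -0.359, 0.0609], [0.4524, -0.3316, 0.0935], [0.4672, -0.3054, 0.1177]] ((0.47986382246017456, -0.3330208659172058), 0.031008824706077576)
0.15 0.185 925 [[0.4661, -0.3461, 0.1505], [0.4748, -0.3329, 0.1704], [0.4925, -0.3201, 0.1825]] ((0.47996336221694946, -0.3330274522304535), 0.015162630937993526)
0.184 0.2 113 [[0.476, -0.3368, 0.1843], [0.4791, -0.3328, 0.1891], [0.4839, -0.3289, 0.1905]] ((0.4801413118839264, -0.33317941427230835), 0.004826340824365616)
```

View pics/w_up.png

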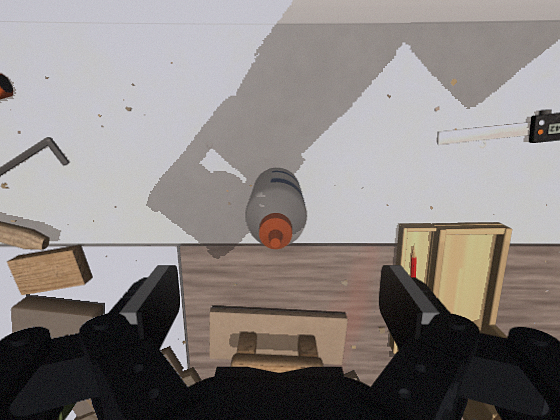

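The bottle stands at (0.480, -0.333): orange cap at (275,232), body upright. Next is the grasp from above and the placement in the lane.

Run:
```python
from h import *
R=down(CY); B=np.array([.480,-.333,0])
m.move_ptp(B+[0,0,.24],R); m.move_l(B+[0,0,.158],max_speed=.1); st("at cap")
m.set_gripper(0.0,60); st("grip")
z0=m.current_ee_pos()[2]
m.move_l(B+[0,0,z0+.06],max_speed=.12); st("lift")
L=cad(-.023,0,0)
m.move_l([L[0]-.02,L[1],z0+.06],max_speed=.2); m.move_l([L[0],L[1],z0+.055],max_speed=.1); st("over")
p,W=shot("w_over")
f0=m.current_force()[2]
m.move_l([L[0],L[1],z0+.016],max_speed=.08)
q=m.current_ee_pos()
for i in range(8):
    if m.current_force()[2]-f0>3: break
    q=q-[0,0,.002]; m.move_l(q,max_speed=.03)
st("touch",z0)
shot("side_lane","side"); shot("w_lane")
a=cv2.imread("pics/side_lane.png")[120:280,130:350]; b=cv2.imread("pics/w_lane.png")
cv2.imwrite("pics/lane.png",np.hstack([cv2.resize(a,(412,300)),cv2.resize(b,(388,300))]))
```

```text
at cap t 18.1 p [ 0.4803 -0.3333  0.1587] F [ 1.   0.7 -0.3] w 0.997 gf 0.0
grip t 18.9 p [ 0.48   -0.333   0.1581] F [-0.3 -0.2  0.7] w 0.016 gf 58.4
lift t 19.5 p [ 0.4796 -0.3327  0.2172] F [-0.3 -0.7 -3.1] w 0.014 gf 57.7
over t 21.4 p [ 0.5987 -0.0753  0.2128] F [ 1.4  0.4 -2.9] w 0.016 gf 57.5
touch 0.15807418032989262 t 22.9 p [ 0.5991 -0.0751  0.1684] F [-0.3 -0.1 -0.4] w 0.017 gf 59.1
```

View pics/lane.png

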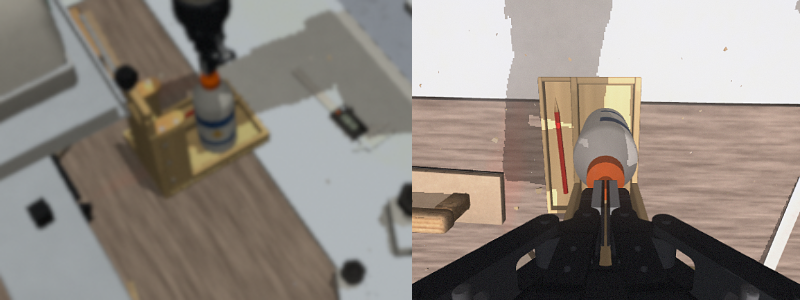

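The bottle stands in the lane and touches its floor: body at (215,115) in the side crop, cap centred at (605,172) in the wrist view. I'll release, retreat and push with closed fingers.

Run:
```python
from h import *
p=m.current_ee_pos()
m.set_gripper(0.5); st("open")
m.move_l(p+[0,0,.07],max_speed=.15)
shot("w_set"); W=np.load("pics/w_set.npz")["W"].reshape(-1,3)
P=W[(W[:,2]>.192)&(W[:,2]<.203)&(abs(W[:,0]-p[0])<.03)&(abs(W[:,1]-p[1])<.03)]; print("nozzle",len(P),np.median(P,axis=0).round(4) if len(P) else "", "want",cad(-.023,0,0))
a=np.radians(30); d=cR@np.array([np.cos(a),0,-np.sin(a)]); R=frame(cR@np.array([0,-1,0]),d)
m.move_l(cad(-.15,0,.26),max_speed=.25)
q=m.inverse_kinematics(cad(-.17,0,.06),R); print(np.round(q,2),m.current_qpos().round(2)); st()
```

```text
open t 23.4 p [ 0.599  -0.075   0.1682] F [-0.4  0.9  1.1] w 0.502 gf 0.0
nozzle 191 [ 0.5947 -0.0754  0.199 ] want [ 0.59880415 -0.07493697  0.        ]
[-0.62  0.69  2.59  2.55  1.16 -1.66] [-0.26  0.16  1.75  0.    1.23 -1.85]
t 24.8 p [ 0.4726 -0.0774  0.2598] F [-0.1 -0.5 -0.7] w 0.502 gf 0.0
```

Run:
```python
from h import *
a=np.radians(30); d=cR@np.array([np.cos(a),0,-np.sin(a)]); R=frame(cR@np.array([0,-1,0]),d)
m.set_gripper(0.0,40)
m.move_ptp(cad(-.15,0,.22),R); st("hi"); print(m.current_qpos().round(2))
m.move_l(cad(-.12,0,.06),max_speed=.2); st("low")
f0=m.current_force()
m.move_l(cad(-.065,0,.056),max_speed=.1); st("near")
m.move_l(cad(.010,0,.056),max_speed=.06); st("push")
x=.010
for i in range(14):
    if np.dot(m.current_force()-f0,cR[:,0])<-9: break
    x+=.002; m.move_l(cad(x,0,.056),max_speed=.03)
st("end x=%.3f"%x)
shot("push_top","top"); shot("push_side","side")
a=cv2.imread("pics/push_side.png")[120:280,130:350]; b=cv2.imread("pics/push_top.png")[130:270,260:440]
cv2.imwrite("pics/push.png",np.hstack([cv2.resize(a,(412,300)),cv2.resize(b,(386,300))]))
```

```text
hi t 27.1 p [ 0.4722 -0.0774  0.2204] F [-0.3  0.2 -0.2] w -0.001 gf 0.0
[-0.56  0.01  2.51  2.12  0.59 -0.96]
low t 28.1 p [ 0.502  -0.0768  0.0606] F [ 0.3 -0.5  0.8] w -0.001 gf 0.0
near t 28.8 p [ 0.5563 -0.0755  0.0561] F [ 0.1 -0.5  1. ] w -0.003 gf 0.0
push t 30.2 p [ 0.6232 -0.0685  0.0528] F [-87.4  22.8  51.3] w 0.002 gf 50.4
end x=0.010 t 30.2 p [ 0.6232 -0.0685  0.0528] F [-87.4  22.8  51.3] w 0.002 gf 50.4
```

View pics/push.png

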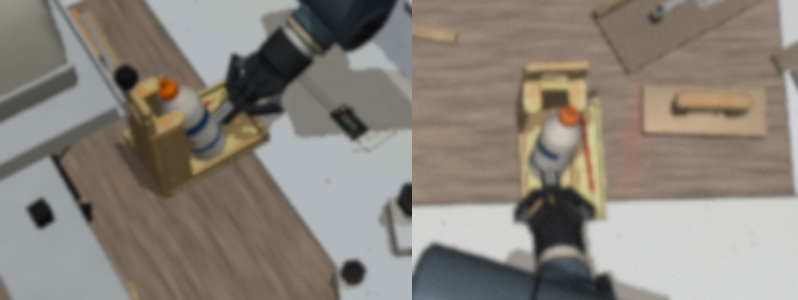

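The bottle has tipped. In the top crop the cap is at (570,115) by the right prong and the base is at (550,170); the bottle is leaning and jammed. I'll back off slowly and look.

Run:
```python
from h import *
for x in(-.005,-.02,-.04,-.065):
    m.move_l(cad(x,0,.056),max_speed=.05); st(x)
shot("rel_top","top"); shot("rel_side","side"); shot("rel_w")
print(look("glue_bottle","top"))
a=cv2.imread("pics/rel_side.png")[140:240,160:300]; b=cv2.imread("pics/rel_top.png")[150:250,290:380]; c=cv2.imread("pics/rel_w.png")
cv2.imwrite("pics/rel.png",np.hstack([cv2.resize(x,(266,266)) for x in(a,b,c)]))
for n in("rel_top","rel_side","rel_w"):
    W=np.load(f"pics/{n}.npz")["W"].reshape(-1,3)
    P=W[(W[:,0]>.55)&(W[:,0]<.70)&(abs(W[:,1]+.075)<.07)&(W[:,2]>.03)&(W[:,2]<.22)]
    for z in np.arange(.04,.22,.02):
        q=P[abs(P[:,2]-z)<.01]
        if len(q)>3: print(n,z.round(2),len(q),np.percentile(q[:,:2],[3,50,97],axis=0).round(3).tolist())
```

```text
-0.005 t 30.7 p [ 0.6175 -0.0749  0.0561] F [-0.8 -0.5  0.3] w 0.001 gf 0.1
-0.02 t 31.2 p [ 0.6017 -0.0751  0.056 ] F [ 0.2 -0.3  0.2] w 0.005 gf 0.0
-0.04 t 31.7 p [ 0.5818 -0.0754  0.056 ] F [-0.6 -1.2 -0.3] w -0.0 gf 0.0
-0.065 t 32.4 p [ 0.5569 -0.0759  0.0561] F [ 0.3 -0.8  0.5] w 0.005 gf 0.0
[([0.604, -0.063, 0.146], 0.74), ([0.442, 0.385, 0.034], 0.47)]
rel_top 0.04 77 [[0.56, -0.115], [0.606, -0.06], [0.692, -0.025]]
rel_top 0.06 32 [[0.584, -0.112], [0.609, -0.065], [0.694, -0.027]]
rel_top 0.08 34 [[0.584, -0.113], [0.598, -0.057], [0.676, -0.026]]
rel_top 0.1 37 [[0.585, -0.11], [0.614, -0.049], [0.694, -0.025]]
rel_top 0.12 42 [[0.585, -0.112], [0.597, -0.061], [0.675, -0.027]]
rel_top 0.14 154 [[0.587, -0.098], [0.611, -0.063], [0.67, -0.028]]
rel_top 0.16 82 [[0.595, -0.092], [0.607, -0.063], [0.69, -0.025]]
rel_top 0.18 248 [[0.605, -0.115], [0.677, -0.068], [0.699, -0.027]]
rel_top 0.2 12 [[0.612, -0.073], [0.617, -0.069], [0.666, -0.036]]
rel_side 0.04 135 [[0.573, -0.071], [0.642, -0.041], [0.696, -0.026]]
rel_side 0.06 116 [[0.594, -0.073], [0.639, -0.043], [0.69
[... 268 characters left out ...]
052], [0.694, -0.027]]
rel_side 0.16 170 [[0.599, -0.082], [0.63, -0.057], [0.695, -0.027]]
rel_side 0.18 337 [[0.609, -0.116], [0.677, -0.063], [0.698, -0.027]]
rel_side 0.2 17 [[0.613, -0.076], [0.618, -0.069], [0.622, -0.067]]
rel_w 0.04 1916 [[0.586, -0.116], [0.591, -0.076], [0.669, -0.043]]
rel_w 0.06 2385 [[0.586, -0.116], [0.59, -0.075], [0.669, -0.043]]
rel_w 0.08 2970 [[0.586, -0.116], [0.59, -0.075], [0.669, -0.043]]
rel_w 0.1 3788 [[0.586, -0.116], [0.59, -0.075], [0.669, -0.042]]
rel_w 0.12 5464 [[0.586, -0.116], [0.592, -0.074], [0.681, -0.031]]
rel_w 0.14 7521 [[0.588, -0.114], [0.596, -0.073], [0.674, -0.032]]
rel_w 0.16 2956 [[0.597, -0.09], [0.602, -0.073], [0.613, -0.055]]
```

View pics/rel.png

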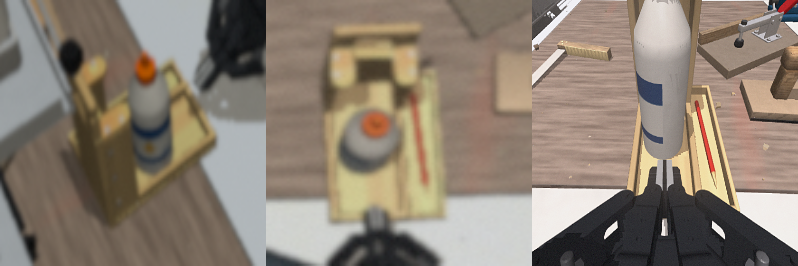

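The bottle rocked back upright on its own: cap at (375,125) in the top crop, front face at x=0.586. The push was too high for the friction, so I'll push near the base with a steeper tool and a force check at each step.

Run:
```python
from h import *
a=np.radians(45); d=cR@np.array([np.cos(a),0,-np.sin(a)]); R=frame(cR@np.array([0,-1,0]),d)
m.move_l(cad(-.10,0,.10),R,max_speed=.12); st("45")
m.move_l(cad(-.06,.001,.05),max_speed=.12); m.move_l(cad(-.057,.001,.024),max_speed=.06); st("down")
f0=m.current_force(); x=-.057; log=[]
for i in range(40):
    x+=.004 if x<.006 else .0025
    m.move_l(cad(x,.001,.024),max_speed=.05)
    f=np.dot(m.current_force()-f0,cR[:,0]); log.append(round(f,1))
    if f<-14 or x>.04: break
print(log); st("end %.3f"%x)
for n in("top","side"):
    shot("p2_"+n,n); W=np.load(f"pics/p2_{n}.npz")["W"].reshape(-1,3)
    P=W[(W[:,0]>.58)&(W[:,0]<.70)&(abs(W[:,1]+.073)<.03)&(W[:,2]>.187)&(W[:,2]<.215)]; print(n,"nozzle",len(P),np.median(P,axis=0).round(4) if len(P) else"")
```

```text
45 t 33.3 p [ 0.5218 -0.0762  0.0999] F [0.1 0.3 0.3] w -0.002 gf 0.0
down t 34.6 p [ 0.5647 -0.0745  0.024 ] F [-0.2 -0.9 -0.6] w 0.003 gf 0.0
[np.float64(0.4), np.float64(0.5), np.float64(0.9), np.float64(0.0), np.float64(1.1), np.float64(-0.7), np.float64(-0.2), np.float64(-1.0), np.float64(0.8), np.float64(-0.4), np.float64(-0.4), np.float64(-0.1), np.float64(0.1), np.float64(0.2), np.float64(-0.5), np.float64(0.3), np.float64(0.4), np.float64(-0.7), np.float64(-0.4), np.float64(0.7), np.float64(-0.2), np.float64(-0.2), np.float64(0.6), np.float64(-0.1), np.float64(-0.2), np.float64(0.5), np.float64(0.3), np.float64(-0.7), np.float64(-0.7), np.float64(-11.1)]
end 0.042 t 42.1 p [ 0.6625 -0.0727  0.0233] F [-11.3  -0.7   4.5] w -0.003 gf 5.3
top nozzle 15 [ 0.6798 -0.0697  0.1947]
side nozzle 22 [ 0.6792 -0.0695  0.1946]
```

The force rose at the end of travel and the nozzle is near home. I'll retreat and check the tilt from the depth cloud.

Run:
```python
from h import *
m.move_l(cad(-.06,0,.05),max_speed=.2); m.move_l(cad(-.13,0,.16),max_speed=.2); st("back")
shot("chk_w"); W=np.load("pics/chk_w.npz")["W"].reshape(-1,3)
C=(W-CAD)@cR   # caddy frame
for z in np.arange(.03,.16,.015):
    q=C[(abs(C[:,2]-z)<.006)&(abs(C[:,1])<.04)&(C[:,0]>-.06)&(C[:,0]<.08)]
    n=q[(q[:,0]<np.percentile(q[:,0],5)+.012)] if len(q)>20 else q
    if len(n)>10:
        A=np.c_[2*n[:,:2],np.ones(len(n))]; c=np.linalg.lstsq(A,(n[:,:2]**2).sum(1),rcond=None)[0]
        print(z.round(3),len(n),"front x",np.percentile(q[:,0],2).round(4),"circ",c[:2].round(4),np.sqrt(c[2]+c[0]**2+c[1]**2).round(4))
P=C[(C[:,2]>.185)&(C[:,2]<.21)&(abs(C[:,1])<.03)&(C[:,0]>.0)&(C[:,0]<.08)]; print(len(P),np.percentile(P,[5,50,95],axis=0).round(4).tolist() if len(P) else "")
for n in("top","side"):
    shot("p3_"+n,n); W=np.load(f"pics/p3_{n}.npz")["W"].reshape(-1,3); C=(W-CAD)@cR
    P=C[(C[:,0]>0)&(C[:,0]<.08)&(abs(C[:,1])<.025)&(C[:,2]>.187)&(C[:,2]<.215)]; print(n,"nozzle",len(P),np.percentile(P,[5,50,95],axis=0).round(4).tolist() if len(P) else"")
```

```text
back t 43.9 p [ 0.4921 -0.077   0.1599] F [ 0.6  0.2 -0.4] w -0.004 gf 0.0
0.03 117 front x -0.0567 circ [-0.0507  0.0004] 0.0387
0.045 312 front x 0.0257 circ [0.0569 0.0017] 0.0309
0.06 355 front x 0.0258 circ [0.057  0.0017] 0.031
0.075 401 front x 0.0254 circ [0.0563 0.0018] 0.0304
0.09 455 front x 0.0255 circ [0.0566 0.0017] 0.0308
0.105 514 front x 0.0255 circ [0.0564 0.0016] 0.0306
0.12 562 front x 0.0254 circ [0.0561 0.0013] 0.0302
0.135 806 front x 0.0266 circ [0.0533 0.0013] 0.026
0.15 913 front x 0.033 circ [ 0.0563 -0.0002] 0.0216
68 [[0.0507, -0.0037, 0.1851], [0.0519, 0.0011, 0.1864], [0.0545, 0.0063, 0.188]]
top nozzle 13 [[0.0528, -0.0146, 0.1874], [0.0573, 0.0013, 0.1977], [0.0676, 0.0071, 0.2023]]
side nozzle 23 [[0.0524, -0.0026, 0.1874], [0.057, 0.0029, 0.1937], [0.0621, 0.0057, 0.2035]]
```

The bottle is home: x=+56.7 mm in the caddy, vertical to within 1 mm. Now the fence stop, gripped by its knob.

Run:
```python
from h import *
K=np.array([.5597,.2439,0]); R=down(-.455)
m.move_ptp((.45,.15,.25),down(-.2)); m.set_gripper(1.0,60)
m.move_ptp(K+[0,0,.13],R); st("above"); print(m.current_qpos().round(2))
m.move_l(K+[0,0,.032],max_speed=.1); st("at")
m.set_gripper(0.0,60); st("grip"); z0=m.current_ee_pos()[2]
m.move_l(K+[0,0,z0+.09],max_speed=.15); st("lift")
R2=down(CY); T=cad(-.045+.007,-.008,0)
m.move_l([.50,.05,z0+.09],R2,max_speed=.2); m.move_l([T[0],T[1],z0+.07],max_speed=.2); st("over")
shot("o_side","side");shot("o_w")
for n in("o_side","o_w"):
    C=(np.load(f"pics/{n}.npz")["W"].reshape(-1,3)-CAD)@cR
    q=C[(abs(C[:,0]+.045)<.06)&(abs(C[:,1])<.06)&(C[:,2]>.05)&(C[:,2]<.10)]
    print(n,len(q),np.percentile(q,[2,50,98],axis=0).round(3).tolist() if len(q) else "",cv2.minAreaRect(q[:,:2].astype(np.float32)) if len(q) else "")
```

```text
above t 47.2 p [0.5596 0.2436 0.1308] F [-0.1 -0.   0.1] w 1.003 gf 0.0
[ 0.33  0.54  1.55 -0.    1.05 -0.78]
at t 48.4 p [0.5601 0.2441 0.0327] F [0.7 0.2 0.2] w 1.001 gf 0.0
grip t 49.0 p [0.5611 0.2445 0.0341] F [-2.5 -0.3 15. ] w 0.183 gf 60.8
lift t 49.8 p [0.559  0.2436 0.1229] F [-0.1  0.7 -3.1] w 0.183 gf 58.8
over t 51.9 p [ 0.5835 -0.0824  0.104 ] F [-0.6 -0.1 -3.3] w 0.183 gf 58.9
o_side 296 [[-0.071, -0.024, 0.074], [-0.036, 0.016, 0.094], [-0.019, 0.032, 0.099]] ((-0.04626304656267166, 0.0021192170679569244), (0.06052331626415253, 0.05485622584819794), 89.44532012939453)
o_w 5415 [[-0.073, -0.028, 0.076], [-0.053, 0.013, 0.095], [-0.024, 0.03, 0.097]] ((-0.04643651470541954, 0.0009245742112398148), (0.0602252222597599, 0.05394440516829491), 89.45734405517578)
```

Run:
```python
from h import *
p=m.current_ee_pos(); f0=m.current_force()[2]
m.move_l(p-[0,-.001,.054],max_speed=.1); q=m.current_ee_pos()
for i in range(9):
    if m.current_force()[2]-f0>2.5: break
    q=q-[0,0,.002]; m.move_l(q,max_speed=.03)
st("touch"); m.set_gripper(1.0); st("open")
q=m.current_ee_pos(); m.move_l(q+[0,0,.10],max_speed=.15); m.move_l([.45,-.08,.26],max_speed=.25); st("up")
shot("f_w"); C=(np.load("pics/f_w.npz")["W"].reshape(-1,3)-CAD)@cR
b=C[(abs(C[:,0]+.045)<.04)&(abs(C[:,1])<.0365)&(C[:,2]>.029)&(C[:,2]<.045)]; print("block top z",np.percentile(b[:,2],[5,50,95]).round(4),cv2.minAreaRect(b[:,:2].astype(np.float32)))
A=np.c_[b[:,:2],np.ones(len(b))]; g=b[b[:,2]>.032]; print("tilt",np.linalg.lstsq(np.c_[g[:,:2],np.ones(len(g))],g[:,2],rcond=None)[0].round(3))
k=C[(abs(C[:,0]+.045)<.04)&(abs(C[:,1])<.035)&(C[:,2]>.06)&(C[:,2]<.1)]; print("knob",np.percentile(k,[2,50,98],axis=0).round(4).tolist())
n=C[(abs(C[:,0]-.05)<.03)&(abs(C[:,1])<.02)&(C[:,2]>.186)&(C[:,2]<.21)]; print("nozzle",len(n),np.percentile(n,[5,50,95],axis=0).round(4).tolist() if len(n) else "")
for z in(.06,.09,.12):
    q=C[(abs(C[:,2]-z)<.006)&(abs(C[:,1])<.02)&(C[:,0]>.0)&(C[:,0]<.06)]; print("bottle front",z,len(q),np.percentile(q[:,0],2).round(4) if len(q) else "")
```

```text
touch t 53.7 p [ 0.5847 -0.0815  0.0443] F [-4.6 -0.  13.5] w 0.181 gf 64.8
open t 54.4 p [ 0.5839 -0.0812  0.0426] F [-0.5  0.5  0.1] w 1.002 gf 0.0
up t 56.1 p [ 0.4502 -0.08    0.2591] F [ 0.4  0.4 -0.2] w 1.0 gf 0.0
block top z [0.0296 0.0353 0.0368] ((-0.04620854929089546, 0.0015008021146059036), (0.058897875249385834, 0.05335790663957596), 89.68560791015625)
tilt [ 0.013 -0.002  0.036]
knob [[-0.0572, -0.0226, 0.0632], [-0.0428, -0.0066, 0.0723], [-0.0236, 0.0099, 0.0757]]
nozzle 0 
bottle front 0.06 186 0.025
bottle front 0.09 253 0.025
bottle front 0.12 233 0.0258
```

The block lies flat with its top at 36 mm, centred at x=-46 mm in the caddy. The bottle is still home. Handing in.

```bash
python3 -c "
from bench import manip as m
print(m.sign_off(), m.current_time())"
```

```text
the job is handed in; nothing more can be done
the job is handed in; nothing more can be done
```

I handed the job in at about 56 s with the bottle upright at home, its neck at the keeper, and the small fence stop flat, knob up, in front of it; the first push tipped the bottle against the keeper (87 N wrist force), but it rocked back upright, a lower push seated it, and no verdict came back.

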